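Collapse a telescopic packing tube and load it in the dispatch rail

ROBOT

A 6-joint arm with a two-finger parallel gripper is mounted at the origin on the work surface. World frame = base frame: x ahead of the robot, y to its left, z up, the work surface at z = 0. Lengths are in m, angles in rad, forces in N, time in s.
With the tool pointing down it reaches from about 0.25 to 0.775 m from the base axis. Payload 4 kg.
Tool frame: the origin (TCP) lies between the finger pads; the fingertips stand 25 mm ahead of it and the grasp point (between the pads) lies 6 mm ahead of it (arm.nose_length is the distance from the TCP to the fingertips, in m); z points along the fingers, y is the line along which they close (so a half turn about z gives the same grasp; the last joint's range is limited). The gripper opens to 94 mm and grips with 3 to 60 N. Pads are 16 mm wide; open, the fingers measure 119 mm over their backs; the gripper's body (75 mm by 177 mm) begins 78 mm behind the grasp point.
Start: joints at [-1.315, 0.087, 1.371, -0, 1.684, -0.103], TCP at [0.193, -0.515, 0.231] pointing down, gripper open.
Joint ranges: [-3.1, 3.1], [-0.76, 2.03], [0.27, 2.55], [-1.08, 4.22], [0.17, 2.65], [-2.57, 2.57]. Speed limits (rad/s): [2.79, 2.79, 3.14, 3.14, 3.14, 3.14].

INTERFACE

Orientations are given as a rotation vector (axis times angle).
In Python, from plant import arm gives the robot as it stands. The module is installed in compiled form; this text tells all that it offers.
- The arm moves only by the shell command python3 -m crank 'ROWS' [FORCE]. ROWS is JSON, a list of rows, each a list of 5 numbers: the shift along the tool's x, y, z in m, then the turn about the tool's z in rad, then the finger opening in m, from 0 to 0.094. In form: [[dx, dy, dz, roll, claw], ...]. A call has 1 to 10 rows; each row shifts and turns the commanded pose from where the row before left it, along the tool's axes as they then stand; what a row does not reach is not made up. A row lasts 1/10 s, in which the tool goes at most 50 mm and 8.59 degrees, less where a joint would pass 70% of its speed; a pose out of reach is approached as far as the arm can. A call is refused whole if a number of a shift passes 0.05 or a number of a turn 0.15, either way. A call with a gripper value outside its range is refused whole. The fingers move at their own pace and stop on an object; FORCE is the grip in N (left out, the last holds). Time passes only in rows, so rows that do not move let the fingers close. It gives the time, the measured TCP pose, the force, the opening and the grip force at its end, in the units of the state.
- arm.state(): the state, without advancing time (a new reading comes with each control period).
- arm.capture(name): name is "scene" or "top" or "wrist"; returns a dict with "frame" (480x640x3 uint8, red, green, blue), "vertical_fov" (degrees; the focal length in pixels is half the picture's height over the tangent of half this angle, whatever the lens; pixels are square), "cx", "cy" (the principal point, pixels), "position" and "orientation" of the camera in the world. Camera axes: x right, y down, z forward; pixel columns grow to the right and rows downward; lengths in m; the calibration is good to about 2 mm. The wrist camera is an equidistant fisheye: a pixel r from the principal point sees the ray r / f radians off the axis. A picture is of the moment at which its call begins. There is no depth.
- arm.finish_job(): hands the job in; it is judged then, once.
The state is a dict: "t": time; "joint_pos": joint angles; "joint_velocities": joint speeds; "joint_torque": joint torques, N m; "tcp_pos": TCP position; "orientation": TCP orientation; "ft_force": force on the tool from outside, world axes, zero at the start; "ft_torque": the same for the moment, N m; "grip_width": finger opening in m; "gripper_force": force on a finger pad.
Only numpy, scipy, OpenCV 4.12 (cv2) and the standard library are available. Lean on these libraries where they do the work, as an engineer would, in place of code of your own. Each camera call takes 0.05 s, during which the arm holds its last target. There are 200 camera calls.

TASK

Collapse the telescopic packing tube leaning in the aluminium cradle fully home, innermost section first and then the middle one. Then lift the collapsed tube out and slide it foot first into the yellow tilted rail until it rests on the tube already there, orange cap up like that one, and let go. Leave everything else where it is.

Things in the scene. Friction and masses are not known exactly. Their poses are not given: they have to be found in the camera images.
- tube: loose telescopic packing tube, about 0.27 kg: blue outer section (50 mm diameter, 110 mm long, white band near its foot), aluminium middle section with white collar (48 mm across, 8 mm thick), steel inner section with orange cap (47 mm across, 12 mm thick). Origin: centre of its foot; z axis along the tube to the cap. Collapsed (collar on blue rim, cap on collar) it is 130 mm long
- tube_middle (a joint): how far the middle section stands out of the blue outer section, m: 0 is fully home (collar on the blue rim), starts 0.035 to 0.055. Stiff: slides under about 7 N along the tube and stays where left
- tube_inner (a joint): how far the inner section stands out of the middle one, m: 0 is fully home (cap on the white collar), starts 0.035 to 0.055. Slides under about 3 N along the tube and stays where left; a push on the cap moves it first and, once it is home, drives the middle section in
- cap_top (a point): centre of the flat top of the orange cap (130 mm plus both joint values from the tube's foot)
- tube_grip (a point): point on the axis of the blue section, 95 mm from its foot (35 mm below the top of the cap when collapsed), where it can be gripped across its sides, the fingers along the tube and closing horizontally: the walls of both channels (70 mm wide outside) reach only 55 mm from the tube's foot; beyond them only a bed 34 mm wide lies under the tube, to 90 mm
- cradle: fixed stand, on either side: dark base plate 190 x 110 mm with a tilted aluminium channel; origin under the plate's centre, z up. The channel's axis starts at the tube's foot, 50 mm along the stand's x and 40 mm up, and rises 35 degrees from vertical, leaning to the stand's -x (robot side). The tube lies on a bed 90 mm long; the side facing up and to +x is open
- rail: fixed stand, on either side: dark base plate 270 x 110 mm with a longer yellow channel; origin under the plate's centre, z up. Its axis starts 90 mm along the stand's x and 40 mm up and leans 35 degrees from vertical to the stand's -x, like the cradle. 58 mm between walls, which end 185 mm up the axis; bed ends at 220 mm; open at the top. A tube let go in it slides down by itself
- rail_seat (a point): point on the yellow channel's axis, 130 mm up it, where the centre of the tube's foot comes to rest, on top of the stock tube's cap
- rail_cap (a point): point on the yellow channel's axis, 260 mm up it, where the top of the collapsed tube's cap comes to rest
- stock_tube: tube of the same size and look, collapsed, already in the bottom of the yellow channel with its cap up; origin at the centre of its foot, z to the cap; stays there
- carton_a: small blue carton with a white band, 50 x 50 x 70 mm, standing between the two stands; bystander
- carton_b: larger blue carton with a white band, 70 x 90 x 110 mm; bystander
- oil_filter: white oil filter, 76 mm diameter, 85 mm tall; bystander
- mug: blue mug, 76 mm diameter, 90 mm tall; bystander
- bearing: flat steel bearing, 52 mm diameter, 16 mm thick; bystander
- wrench: steel wrench 160 mm long, lying flat; bystander
- cradle_seat (a point): point on the cradle channel's axis where the centre of the tube's foot stands at the start
Things that resemble listed ones, but are neither listed nor needed, are in the scene too. Leave any green or purple look-alike of the tube alone.

How it is judged:
By the outcome, as a careful person would: the job done as asked, in the order asked, and still so for the second after the job is handed in, with the robot touching nothing.
It also fails if it takes over 54 s, if anything falls off the work surface, if the arm or the gripper's body presses on something with over 40 N, if the wrist force passes 120 N, or if a joint passes its speed limit or range.

## Working session

There is one attempt and no reset: what is moved stays moved. The work goes in short steps, Python scripts to look and compute and a shell command to move; the robot and the scene stay as the last step left them, time stands still between calls to the robot, and variables do not carry over. Pictures are saved under pics/ and viewed, at most 10 in all, crops included, and the job is handed in when it is done.

```bash
ls; mkdir -p pics; python3 - <<'E'
from plant import arm
import cv2
for n in("scene","top"):
    c=arm.capture(n); cv2.imwrite(f"pics/{n}0.png",c["frame"][:,:,::-1])
    print(n,{k:c[k] for k in c if k!="frame"})
s=arm.state();print(s); print(arm.nose_length)
E
```

```text
pics
scene {'vertical_fov': 56.167483648262106, 'cx': 317.8364766778931, 'cy': 235.1552629213501, 'position': array([ 0.90579849, -0.71884412,  1.27025629]), 'orientation': array([-2.48389509, -0.70606026,  0.22408945])}
top {'vertical_fov': 54.03848914341696, 'cx': 313.6025867448259, 'cy': 232.15866909341983, 'position': array([ 0.41352203, -0.10330677,  1.36314685]), 'orientation': array([-2.17760127,  2.16107175, -0.07554526])}
{'t': 0.1, 'joint_pos': array([-1.31506535e+00,  8.78600070e-02,  1.37208461e+00, -1.77510639e-05,
        1.68359552e+00, -1.03059420e-01]), 'joint_velocities': array([ 2.24295288e-04, -9.20550067e-04, -4.49762174e-03, -7.44268912e-04,
        6.43868393e-06, -2.72223368e-04]), 'joint_torque': array([ 1.73851673e-03, -3.41251051e+01, -3.03301549e+01,  7.20123458e-02,
        3.04297206e-02, -9.46622458e-05]), 'tcp_pos': array([ 0.1930269 , -0.51454348,  0.22944209]), 'orientation': array([-3.08926693e+00, -5.60219237e-01,  2.60759902e-04]), 'ft_force': array([0.14591887, 0.43117505, 0.55087658]), 'ft_torque': array([ 0.03968275, -0.00242837, -0.00066033]), 'gripper_force': 0.0, 'grip_width': 0.09436448091389896}
0.025
```

View pics/scene0.png

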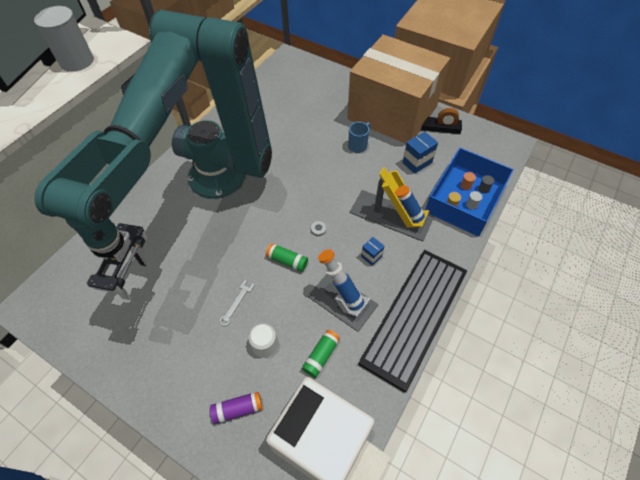

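View pics/top0.png

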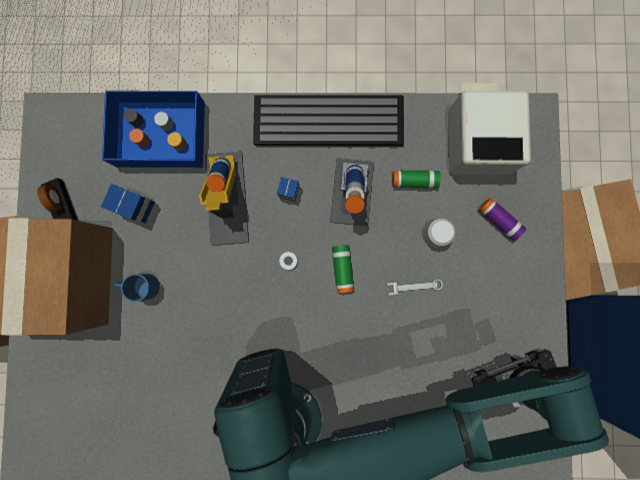

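The scene view shows the cradle and extended tube near (340,285), and the rail near (405,205). In the top view they are at (352,190) and (225,200). The green and purple tubes are decoys. Next I'll enlarge both stands and extract the orange caps.

```bash
cat > h.py <<'E'
import numpy as np, cv2
from scipy.spatial.transform import Rotation as R
def ray(c,uv,fish=False):
    f=240/np.tan(np.radians(c["vertical_fov"])/2)
    d=(np.asarray(uv,float)-[c["cx"],c["cy"]])
    if fish:
        r=np.hypot(*d); th=r/f; v=np.r_[d/max(r,1e-9)*np.sin(th),np.cos(th)]
    else: v=np.r_[d/f,1.]
    v/=np.linalg.norm(v)
    return np.array(c["position"]),R.from_rotvec(c["orientation"]).apply(v)
def plane(c,uv,z,fish=False):
    p,d=ray(c,uv,fish); return p+d*(z-p[2])/d[2]
def tri(rs):
    A=sum(np.eye(3)-np.outer(d,d) for p,d in rs); b=sum((np.eye(3)-np.outer(d,d))@p for p,d in rs)
    x=np.linalg.solve(A,b); return x,[np.linalg.norm(np.cross(x-p,d)) for p,d in rs]
def orange(im):
    h=cv2.cvtColor(im,cv2.COLOR_RGB2HSV); return cv2.inRange(h,(6,150,110),(14,255,255))
def blobs(m,amin=40):
    n,l,s,c=cv2.connectedComponentsWithStats(m); return [(tuple(c[i].round(2)),s[i].tolist()) for i in range(1,n) if s[i,4]>amin]
E
python3 - <<'E'
from plant import arm
from h import *
S=arm.capture("scene");T=arm.capture("top")
for n,c in(("S",S),("T",T)):
    print(n,blobs(orange(c["frame"])))
a=lambda c,x,y,w,h:cv2.resize(c["frame"][y:y+h,x:x+w],None,fx=4,fy=4,interpolation=cv2.INTER_CUBIC)
m=np.vstack([np.hstack([a(S,300,245,90,75),a(S,350,160,90,75)])
 ,np.hstack([a(T,310,150,90,75),a(T,185,145,90,75)])])
cv2.imwrite("pics/m.png",m[:,:,::-1]);print(m.shape)
E
```

```text
S [((np.float64(325.72), np.float64(257.12)), [318, 250, 16, 13, 68])]
T [((np.float64(136.13), np.float64(135.65)), [130, 130, 13, 13, 133]), ((np.float64(395.53), np.float64(177.88)), [394, 171, 4, 15, 59]), ((np.float64(215.13), np.float64(182.41)), [207, 174, 17, 17, 237]), ((np.float64(354.47), np.float64(203.76)), [346, 195, 18, 19, 268]), ((np.float64(486.75), np.float64(204.62)), [481, 198, 12, 14, 64]), ((np.float64(344.62), np.float64(289.94)), [337, 287, 16, 6, 64])]
(600, 720, 3)
```

View pics/m.png

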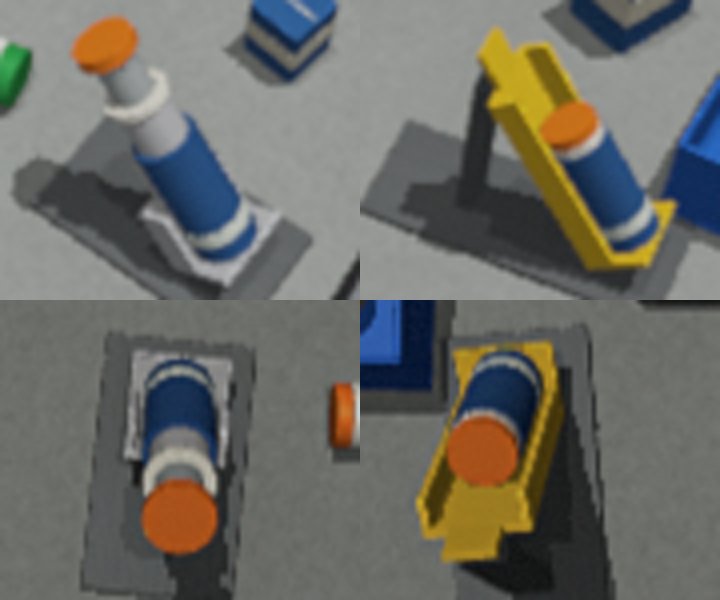

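Montage: the cradle's tube cap top is at scene ≈(326,256) and top ≈(354.7,204). The stock cap is at scene ≈(402,191) and top ≈(215.3,182.5). The plate edges can be seen well enough to give yaw.

```bash
python3 - <<'E'
from plant import arm
from h import *
S=arm.capture("scene");T=arm.capture("top")
def bl(c,x,y,w,h):
    im=c["frame"].astype(int)[y:y+h,x:x+w]; m=((im[...,0]>150)&(im[...,0]-im[...,2]>100)&(im[...,1]<0.62*im[...,0])).astype(np.uint8)
    cs,_=cv2.findContours(m,cv2.RETR_EXTERNAL,cv2.CHAIN_APPROX_NONE); k=max(cs,key=cv2.contourArea)
    e=cv2.fitEllipse(k); return np.array(e[0])+[x,y],e[1],e[2]
for n,b1,b2,z in(("tube",(310,240,40,40),(335,185,45,45),.22),("stock",(380,175,50,40),(195,165,40,40),.1465)):
    s=bl(S,*b1);t=bl(T,*b2);print(n,s,t)
    x,r=tri([ray(S,s[0]),ray(T,t[0])]);print(" tri",x.round(4),np.round(r,4),"topplane",plane(T,t[0],z).round(4))
g=lambda x,y,X,Y:(X+x/4,Y+y/4)
print("cradle plate")
P=[plane(T,g(x,y-300,310,150),.01)[:2] for x,y in((107,333),(256,347),(235,598),(80,588))]
for p in P:print(p.round(4))
for i in range(4):
    d=P[i]-P[(i+1)%4];print(np.linalg.norm(d).round(4),np.degrees(np.arctan2(d[1],d[0])).round(2))
print("rail right edge")
P=[plane(T,q,.01)[:2] for q in((242,151.25),(248,219.5))];d=P[0]-P[1];print(P,np.degrees(np.arctan2(d[1],d[0])))
# stand outline: fit lines to plate edge via gray profile
G=cv2.cvtColor(T["frame"],cv2.COLOR_RGB2GRAY)
seg=cv2.createLineSegmentDetector().detect(G[140:255,195:385])[0][:,0]
for q in seg:
    a=plane(T,q[:2]+[195,140],.01)[:2];b=plane(T,q[2:]+[195,140],.01)[:2];L=np.linalg.norm(a-b)
    if L>.06: print(L.round(3),(np.degrees(np.arctan2(*(a-b)[::-1]))%180).round(2),a.round(3),b.round(3),(q+[195,140,195,140]).round(1))
E
```

```text
tube (array([326.13688278, 255.69902706]), (11.169024467468262, 14.599461555480957), 67.06101989746094) (array([354.45378494, 203.90226555]), (16.674562454223633, 17.116931915283203), 74.77830505371094)
 tri [ 0.5849 -0.1841  0.2052] [0.0004 0.0004] topplane [ 0.5824 -0.1833  0.22  ]
stock (array([402.04166031, 190.66806698]), (9.010498046875, 12.74958610534668), 67.55230712890625) (array([214.85975647, 182.70218086]), (15.281404495239258, 16.971561431884766), 132.37435913085938)
 tri [0.6478 0.1787 0.1431] [0.0002 0.0002] topplane [0.6473 0.178  0.1465]
cradle plate
[ 0.7478 -0.1462]
[ 0.7379 -0.2548]
[ 0.5537 -0.2392]
[ 0.5602 -0.1274]
0.1091 84.78
0.1848 -4.85
0.112 -93.34
0.1885 174.3
rail right edge
[array([0.76750516, 0.13203129]), array([0.56595524, 0.11025749])] 6.1658543252034965
0.063 5.47 [ 0.719 -0.221] [ 0.656 -0.227] [362.4 168.1 364.5 189.4]
0.085 168.89 [0.621 0.175] [0.704 0.159] [226.2 200.5 232.4 172.4]
0.072 167.35 [0.728 0.164] [0.657 0.18 ] [230.7 164.4 224.7 188.2]
0.069 167.49 [0.621 0.251] [0.688 0.236] [200.2 200.5 205.9 177.9]
0.37 89.98 [ 0.783 -0.282] [0.783 0.089] [383.1 146.7 256.9 146.2]
0.086 179.9 [0.799 0.233] [0.713 0.233] [208.1 140.6 207.3 169.4]
0.071 174.71 [ 0.733 -0.164] [ 0.663 -0.157] [342.8 163.1 340.4 187. ]
0.087 0.92 [ 0.627 -0.236] [ 0.54  -0.238] [367.6 199.3 368.2 229.4]
0.094 10.46 [0.735 0.147] [0.642 0.13 ] [236.6 162.1 241.7 193.4]
0.374 90.33 [0.796 0.092] [ 0.798 -0.282] [255.6 141.7 383.1 141.5]
0.086 6.07 [0.766 0.131] [0.68  0.122] [242.2 151.8 244.7 180.7]
0.075 179.18 [0.799 0.247] [0.724 0.248] [203.2 140.6 202.1 165.6]
0.181 174.34 [ 0.564 -0.125] [ 0.744 -0.143] [329.  220.7 335.5 159.4]
0.102 95.08 [0.498 0.112] [0.489 0.213] [247.  242.9 211.9 245.8]
0.085 175.0 [ 0.738 -0.255] [ 0.653 -0.247] [374.  161.8 371.5 190.6]
0.095 4.62 [0.493 0.219] [0.588 0.227] [209.8 244.4 208.1 211.8]
```

```bash
cat > go.py <<'E'
from plant import arm
from h import *
A=np.radians(35)
def stand(yaw): x=np.array([np.cos(yaw),np.sin(yaw),0]);y=np.array([-x[1],x[0],0]);return x,y,np.array([0,0,1.])*np.cos(A)-x*np.sin(A)
CY,RY=np.radians(-5.4),np.radians(5.5)
cap=np.array([.5849,-.1844,.2052]); seat=np.array([.6473,.1782,.1465])
def plan(target,yaw):
    s=arm.state();M=R.from_rotvec(s["orientation"]).as_matrix();x=M[:,0]
    cur=np.arctan2(x[1],x[0]); roll=-(yaw-cur); roll=(roll+np.pi)%(2*np.pi)-np.pi
    d=np.asarray(target)-s["tcp_pos"]; X,Y,_=stand(yaw)
    print("roll",round(roll,4),"in final tool axes",np.round([d@X,-d@Y,-d[2]],4),"in current",(M.T@d).round(4),"F",s["ft_force"].round(1),"w",round(s["grip_width"],4),"tcp",s["tcp_pos"].round(4),"tilt",M[:,2].round(4),"t",s["t"])
E
python3 -m crank '[[0,0,-0.03,0.113,0.06],[0,0,-0.05,0.113,0.03],[0,0,-0.05,0.113,0],[0,0,0,0.113,0],[0,0,0,0,0]]' 20
python3 - <<'E'
from go import *
X,Y,a=stand(CY)
plan(cap+a*.04+[0,0,.025]-X*.008,CY)
E
```

```text
t: 0.8
tcp_pos: [0.1932, -0.5155, 0.3628]
orientation: [3.134, -0.146, 0.002]
ft_force: [-0.2, -0.6, -0.7]
grip_width: 0.0573
gripper_force: 0.0
roll 0.0012 in final tool axes [ 0.3278 -0.3665  0.0998] in current [ 0.3281 -0.3665  0.0987] F [-0.2 -0.6 -0.7] w 0.0573 tcp [ 0.1932 -0.5155  0.3628] tilt [ 0.0011 -0.0044 -1.    ] t 0.8
```

```bash

python3 -m crank '[[0.03,-0.035,0,0,0],[0.03,-0.035,0,0,0],[0.03,-0.035,0,0,0],[0.03,-0.035,0,0,0],[0.03,-0.035,0,0,0],[0.03,-0.035,0,0,0],[0.03,-0.035,0,0,0],[0.03,-0.035,0,0,0],[0.03,-0.035,0,0,0],[0.03,-0.035,0,0,0]]'
python3 -m crank '[[0.014,-0.008,0.01,0,0],[0.014,-0.008,0.02,0,0],[0,0,0.02,0,0],[0,0,0.02,0,0],[0,0,0,0,0],[0,0,0,0,0],[0,0,0,0,0]]'
python3 - <<'E'
from go import *
X,Y,a=stand(CY)
plan(cap+a*.04+[0,0,.025]-X*.008,CY)
c=arm.capture("wrist");cv2.imwrite("pics/w1.png",c["frame"][:,:,::-1])
print(c["position"],c["orientation"],c["vertical_fov"],c["cx"],c["cy"])
E
```

```text
t: 1.8
tcp_pos: [0.5251, -0.1926, 0.3582]
orientation: [-3.137, 0.142, 0.006]
ft_force: [0.7, -0.9, 0.3]
grip_width: 0.0003
gripper_force: 0.0
t: 2.5
tcp_pos: [0.5538, -0.1817, 0.2914]
orientation: [3.137, -0.147, 0.002]
ft_force: [-0.8, -0.4, 1.0]
grip_width: 0.0002
gripper_force: 0.0
roll 0.0008 in final tool axes [ 0.0003 -0.0002  0.0284] in current [ 0.0003 -0.0003  0.0284] F [-0.8 -0.4  1. ] w 0.0002 tcp [ 0.5538 -0.1817  0.2914] tilt [ 1.2e-03 -7.0e-04 -1.0e+00] t 2.5
[ 0.6314674  -0.18985846  0.44527012] [ 1.97879863 -2.1748687  -0.30022649] 65.70646984690485 321.3773198767834 236.2979488917005
```

View pics/w1.png

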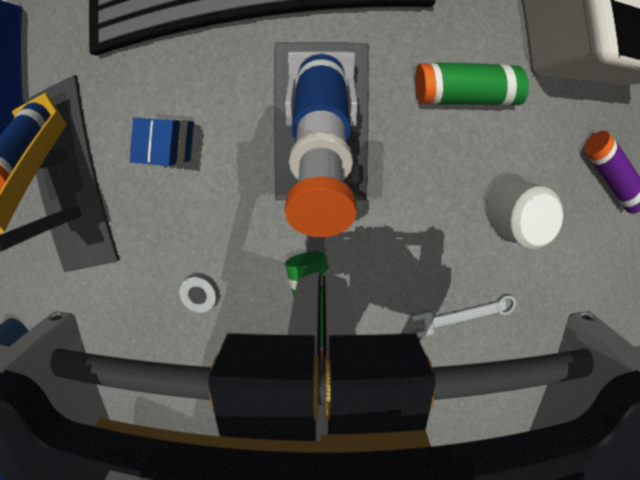

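The wrist view shows the tube axis centred in the picture. The cap is at ≈(320,206) and the fingertips sit at ≈(322,275), directly in line. I'll refine the cap with three views and plan the push.

```bash
cat >> h.py <<'E'
def capell(c,x,y,w,h):
    im=c["frame"].astype(int)[y:y+h,x:x+w]; m=((im[...,0]>150)&(im[...,0]-im[...,2]>100)&(im[...,1]<0.62*im[...,0])).astype(np.uint8)
    cs,_=cv2.findContours(m,cv2.RETR_EXTERNAL,cv2.CHAIN_APPROX_NONE); k=max(cs,key=cv2.contourArea)
    e=cv2.fitEllipse(k); return np.array(e[0])+[x,y],e[1],e[2],cv2.boundingRect(k)
E
python3 - <<'E'
from go import *
W=arm.capture("wrist")
e=capell(W,270,160,110,90);print(e)
im=W["frame"][170:240,320];print([tuple(map(int,p)) for p in im[::6]])
for z in(.2,.205,.21,.215):print(z,plane(W,e[0],z,True).round(4))
E
```

```text
(array([319.32656479, 207.45139694]), (58.380367279052734, 67.74803161621094), 99.44584655761719, (16, 17, 70, 59))
[(122, 126, 123), (139, 105, 85), (176, 76, 27), (185, 82, 31), (173, 75, 28), (173, 74, 26), (172, 76, 26), (170, 76, 25), (170, 72, 22), (172, 74, 25), (171, 73, 25), (146, 68, 32)]
0.2 [ 0.5828 -0.1841  0.2   ]
0.205 [ 0.5838 -0.1843  0.205 ]
0.21 [ 0.5848 -0.1844  0.21  ]
0.215 [ 0.5857 -0.1845  0.215 ]
```

```bash

python3 -m crank '[[0,0,0.014,0,0],[0,0,0.014,0,0],[0.005,0,0.007,0,0],[0.005,0,0.007,0,0],[0.005,0,0.007,0,0],[0.005,0,0.007,0,0],[0,0,0,0,0]]'
python3 -m crank '[[0.003,0,0.0045,0,0],[0.003,0,0.0045,0,0],[0.003,0,0.0045,0,0],[0.003,0,0.0045,0,0],[0.003,0,0.0045,0,0],[0.003,0,0.0045,0,0]]'
python3 - <<'E'
from go import *
X,Y,a=stand(CY)
plan(cap+[0,0,.025]-X*.008-a*.0721,CY)
c=arm.capture("wrist");cv2.imwrite("pics/w2.png",c["frame"][20:330,160:480,::-1])
E
```

```text
t: 3.3
tcp_pos: [0.574, -0.1829, 0.2331]
orientation: [-3.138, 0.146, 0.003]
ft_force: [-0.1, -0.6, -0.6]
grip_width: 0.0003
gripper_force: 0.0
t: 3.9
tcp_pos: [0.5921, -0.1848, 0.2074]
orientation: [3.138, -0.146, 0.001]
ft_force: [-1.7, -0.3, 2.8]
grip_width: -0.0
gripper_force: 1.6
roll 0.001 in final tool axes [0.0262 0.0003 0.0362] in current [0.0261 0.0003 0.0363] F [-1.7 -0.3  2.8] w -0.0 tcp [ 0.5921 -0.1848  0.2074] tilt [ 9.e-04 -4.e-04 -1.e+00] t 3.9
```

View pics/w2.png

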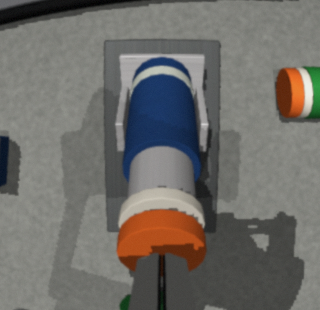

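The inner section is sliding in at about 3 N, with the cap close to the collar and the fingertip centred on the cap. I'll keep pushing.

```bash

python3 -m crank '[[0.0035,0,0.005,0,0],[0.0035,0,0.005,0,0],[0.0035,0,0.005,0,0]]'
python3 -m crank '[[0.0035,0,0.005,0,0],[0.0035,0,0.005,0,0],[0.0035,0,0.005,0,0]]'
python3 -m crank '[[0.0018,0,0.0025,0,0],[0,0,0,0,0]]'
python3 - <<'E'
from go import *
X,Y,a=stand(CY)
plan(cap+[0,0,.025]-X*.008-a*.0721,CY)
c=arm.capture("wrist");cv2.imwrite("pics/w3.png",c["frame"][20:330,160:480,::-1])
E
```

```text
t: 4.25
tcp_pos: [0.602, -0.1857, 0.193]
orientation: [3.138, -0.147, -0.0]
ft_force: [-3.3, 0.2, 5.9]
grip_width: 0.0007
gripper_force: 3.4
t: 4.55
tcp_pos: [0.6125, -0.1867, 0.178]
orientation: [3.138, -0.147, -0.0]
ft_force: [-3.8, 0.4, 6.7]
grip_width: 0.0005
gripper_force: 3.4
t: 4.75
tcp_pos: [0.6145, -0.1869, 0.1749]
orientation: [3.138, -0.146, 0.0]
ft_force: [-3.2, 0.4, 3.3]
grip_width: 0.0005
gripper_force: 2.0
roll 0.0011 in final tool axes [0.0036 0.0003 0.0038] in current [0.0036 0.0003 0.0038] F [-3.2  0.4  3.3] w 0.0005 tcp [ 0.6145 -0.1869  0.1749] tilt [ 0.e+00 -3.e-04 -1.e+00] t 4.75
```

Now finishing in small steps until the force rises.

```bash

python3 -m crank '[[0.0012,0,0.0016,0,0],[0.0012,0,0.0016,0,0]]'
python3 -m crank '[[0.0006,0,0.0008,0,0],[0.0006,0,0.0008,0,0]]'
python3 -m crank '[[0.0006,0,0.0008,0,0],[0.0006,0,0.0008,0,0]]'
```

```text
t: 5.0
tcp_pos: [0.6165, -0.187, 0.1722]
orientation: [3.138, -0.146, -0.001]
ft_force: [-3.2, -0.2, 5.1]
grip_width: 0.0003
gripper_force: 3.2
t: 5.2
tcp_pos: [0.6173, -0.1872, 0.1714]
orientation: [3.138, -0.147, -0.002]
ft_force: [-6.5, 0.2, 10.2]
grip_width: 0.0004
gripper_force: 6.0
t: 5.4
tcp_pos: [0.6175, -0.1872, 0.1712]
orientation: [3.137, -0.147, -0.004]
ft_force: [-10.9, 2.0, 15.3]
grip_width: 0.0006
gripper_force: 9.1
```

```bash

python3 -m crank '[[0.0006,0,0.0008,0,0],[0.0006,0,0.0008,0,0],[0,0,0,0,0]]'
python3 -m crank '[[-0.006,0,-0.009,0,0],[-0.01,0,-0.02,0,0],[0,0,-0.05,0,0.04],[0.02,0,-0.02,0,0.08],[0.02,0,0,0,0.094],[0,0,0,0,0.094],[0,0,0,0,0.094]]'
python3 - <<'E'
from go import *
X,Y,a=stand(CY)
S=arm.capture("scene");T=arm.capture("top");W=arm.capture("wrist")
foot=cap-a*.2019; print(foot)
plan(foot+a*.095+[0,0,.006],CY)
f=lambda c,x,y,w,h,k:cv2.resize(c["frame"][y:y+h,x:x+w],(w*k,h*k),interpolation=cv2.INTER_CUBIC)
m=np.hstack([f(S,295,240,100,90,4),f(W,230,0,180,360,1)[:360]])
cv2.imwrite("pics/m2.png",m[:,:,::-1])
E
```

```text
t: 5.7
tcp_pos: [0.6178, -0.1873, 0.1712]
orientation: [3.137, -0.147, -0.006]
ft_force: [-13.1, 2.2, 17.3]
grip_width: 0.0003
gripper_force: 11.0
t: 6.4
tcp_pos: [0.6439, -0.1894, 0.2638]
orientation: [-3.137, 0.146, 0.005]
ft_force: [0.1, 1.0, -1.6]
grip_width: 0.0373
gripper_force: 0.0
[ 0.70019114 -0.19529822  0.0398132 ]
roll 0.0009 in final tool axes [0.0026 0.0005 0.1412] in current [0.0029 0.0006 0.1412] F [ 0.3  0.5 -0.1] w 0.0493 tcp [ 0.6434 -0.1894  0.2648] tilt [-2.1e-03  7.0e-04 -1.0e+00] t 6.55
```

View pics/m2.png

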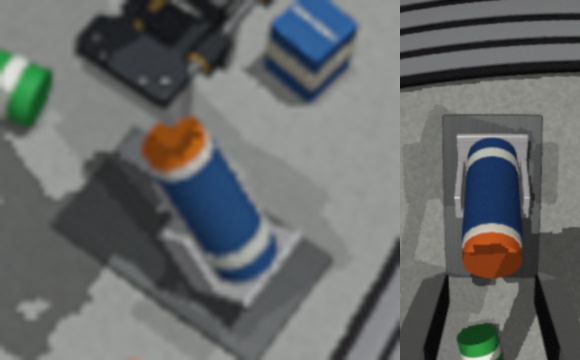

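Fully collapsed: cap on collar on blue rim, and the tube is still seated. I'll descend and grip now.

```bash

python3 -m crank '[[0.0028,0.0005,0,0,0.094],[0,0,0,0,0.094],[0,0,0,0,0.094],[0,0,0.02,0,0.094],[0,0,0.03,0,0.094],[0,0,0.03,0,0.094],[0,0,0.03,0,0.094],[0,0,0.02,0,0.094],[0,0,0.011,0,0.094],[0,0,0,0,0.094]]'
python3 -m crank '[[0,0,0,0,0.03],[0,0,0,0,0.03],[0,0,0,0,0.03],[0,0,0,0,0.03],[0,0,0,0,0.03],[0,0,0,0,0.03],[0,0,0,0,0.03]]' 25
```

```text
t: 7.55
tcp_pos: [0.6459, -0.19, 0.1229]
orientation: [-3.137, 0.146, 0.006]
ft_force: [-0.5, 0.4, -0.3]
grip_width: 0.0938
gripper_force: 0.0
t: 8.25
tcp_pos: [0.647, -0.1903, 0.1252]
orientation: [3.138, -0.146, 0.001]
ft_force: [-0.2, 0.2, 0.0]
grip_width: 0.0497
gripper_force: 25.0
```

```bash

python3 -m crank '[[0,0,0,0,0.03],[0,0,0,0,0.03],[-0.006,0,-0.008,0,0.03],[-0.0115,0,-0.0164,0,0.03],[-0.0115,0,-0.0164,0,0.03],[-0.0115,0,-0.0164,0,0.03],[-0.005,0,-0.03,0,0.03],[0,0,-0.05,0,0.03],[0,0,-0.05,0,0.03],[0,0,0,0,0.03]]' 45
python3 - <<'E'
from go import *
X,Y,a=stand(RY)
# foot at seat+80mm along a, 3 mm off the bed
n=X*np.cos(A)+np.array([0,0,np.sin(A)])
plan(seat+a*(.095+.09)+[0,0,.006]+n*.003,RY)
S=arm.capture("scene");W=arm.capture("wrist")
m=np.hstack([cv2.resize(S["frame"][190:310,270:390],(480,480)),W["frame"][0:480,160:480]])
cv2.imwrite("pics/m3.png",m[:,:,::-1])
E
```

```text
t: 9.25
tcp_pos: [0.6033, -0.1869, 0.3216]
orientation: [3.133, -0.146, 0.023]
ft_force: [0.9, -1.0, -2.1]
grip_width: 0.0493
gripper_force: 45.0
roll -0.1893 in final tool axes [-0.0248 -0.3592  0.0159] in current [-0.0922 -0.3482  0.0128] F [ 0.9 -1.  -2.1] w 0.0493 tcp [ 0.6033 -0.1869  0.3216] tilt [ 0.0144 -0.0061 -0.9999] t 9.25
```

View pics/m3.png

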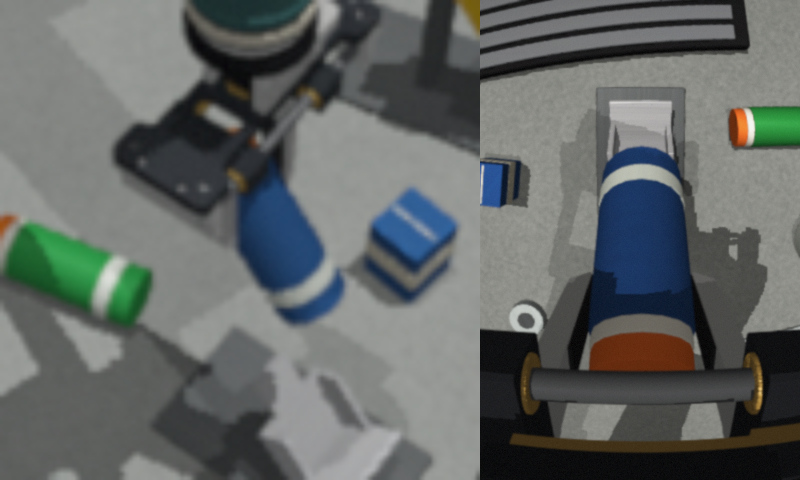

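The tube is held squarely, cap up and foot hanging at the same lean. I'll carry it higher, over to above the rail.

```bash

python3 -m crank '[[0,0,-0.03,-0.05,0.03],[0,0,-0.03,-0.07,0.03],[0,-0.02,0,-0.07,0.03],[-0.005,-0.04,0,0,0.03],[-0.005,-0.04,0,0,0.03],[-0.005,-0.04,0,0,0.03],[-0.005,-0.04,0,0,0.03],[-0.005,-0.04,0,0,0.03],[0,-0.04,0,0,0.03],[0,-0.04,0,0,0.03]]'
python3 -m crank '[[0,-0.03,0,0,0.03],[0,-0.02,0,0,0.03],[0,-0.009,0,0,0.03],[0,0,0,0,0.03],[0,0,0,0,0.03],[0,0,0,0,0.03]]'
python3 - <<'E'
from go import *
X,Y,a=stand(RY)
n=X*np.cos(A)+np.array([0,0,np.sin(A)])
plan(seat+a*(.095+.09)+[0,0,.006]+n*.003,RY)
S=arm.capture("scene");W=arm.capture("wrist");T=arm.capture("top")
f=lambda c,x,y,w,h,k:cv2.resize(c["frame"][y:y+h,x:x+w],(w*k,h*k),interpolation=cv2.INTER_CUBIC)
m=np.hstack([f(S,330,130,130,120,3)[:360],f(W,200,0,240,360,1)])
cv2.imwrite("pics/m4.png",m[:,:,::-1])
E
```

```text
t: 10.35
tcp_pos: [0.5479, 0.1116, 0.3681]
orientation: [3.137, 0.152, -0.011]
ft_force: [0.5, -0.5, -2.5]
grip_width: 0.0494
gripper_force: 45.0
t: 10.95
tcp_pos: [0.5436, 0.1677, 0.3716]
orientation: [3.137, 0.149, -0.002]
ft_force: [-0.9, -0.4, -2.7]
grip_width: 0.0493
gripper_force: 45.0
roll -0.001 in final tool axes [ 0.0006 -0.0005  0.0658] in current [ 0.0006 -0.0006  0.0658] F [-0.9 -0.4 -2.7] w 0.0493 tcp [0.5436 0.1677 0.3716] tilt [-1.e-03 -8.e-04 -1.e+00] t 10.95
```

View pics/m4.png

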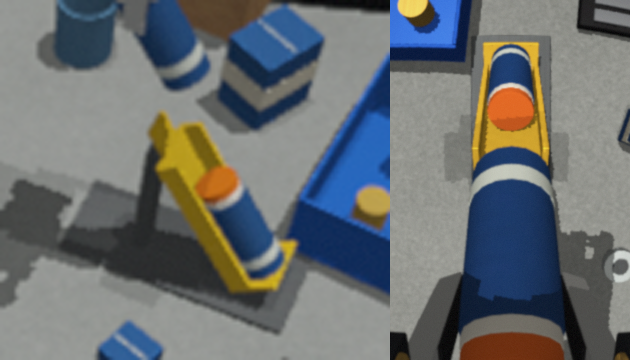

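The wrist view shows the held tube and stock cap on one vertical line (≈ column 321), with the yellow channel symmetric about it. A quick numeric check of the seat from this view comes next.

```bash
python3 - <<'E'
from go import *
X,Y,a=stand(RY)
W=arm.capture("wrist")
e=capell(W,280,70,90,70);p=plane(W,e[0],.1465,True)
print(e,p.round(4),"offset from seat in stand x,y:",((p-seat)@X).round(4),((p-seat)@Y).round(4))
im=W["frame"].astype(int);yel=(im[...,0]>120)&(im[...,1]>90)&(im[...,2]<80)
for r in(100,120,140):
    c=np.flatnonzero(yel[r,260:380])+260;print(r,c.min(),c.max(),[( (plane(W,(u,r),.15,True)-seat)@Y).round(4) for u in(c.min(),c.max())])
E
```

```text
(array([320.5018158 , 109.25099564]), (42.283145904541016, 45.92344284057617), 91.0491943359375, (17, 18, 48, 43)) [0.6461 0.1776 0.1465] offset from seat in stand x,y: -0.0013 -0.0005
100 289 353 [np.float64(0.0309), np.float64(-0.0329)]
120 286 355 [np.float64(0.034), np.float64(-0.0349)]
140 283 358 [np.float64(0.0372), np.float64(-0.0381)]
```

```bash

python3 -m crank '[[0,0,0.03,0,0.03],[0,0,0.03,0,0.03],[0,0,0.006,0,0.03],[0.006,0,0.008,0,0.03],[0.006,0,0.008,0,0.03],[0.006,0,0.008,0,0.03],[0,0,0,0,0.03]]'
python3 - <<'E'
from go import *
X,Y,a=stand(RY)
n=X*np.cos(A)+np.array([0,0,np.sin(A)])
plan(seat+a*(.095+.004)+[0,0,.006]+n*.002,RY)
S=arm.capture("scene");W=arm.capture("wrist")
f=lambda c,x,y,w,h,k:cv2.resize(c["frame"][y:y+h,x:x+w],(w*k,h*k),interpolation=cv2.INTER_CUBIC)
m=np.hstack([f(S,330,130,130,120,3)[:360],f(W,200,0,240,360,1)])
cv2.imwrite("pics/m5.png",m[:,:,::-1])
E
```

```text
t: 11.85
tcp_pos: [0.5619, 0.1706, 0.2806]
orientation: [3.137, 0.152, -0.004]
ft_force: [-0.5, -0.2, -3.0]
grip_width: 0.0494
gripper_force: 45.0
roll 0.0006 in final tool axes [0.0306 0.0006 0.0459] in current [0.0307 0.0006 0.0458] F [-0.5 -0.2 -3. ] w 0.0494 tcp [0.5619 0.1706 0.2806] tilt [-2.2e-03 -6.0e-04 -1.0e+00] t 11.85
```

View pics/m5.png

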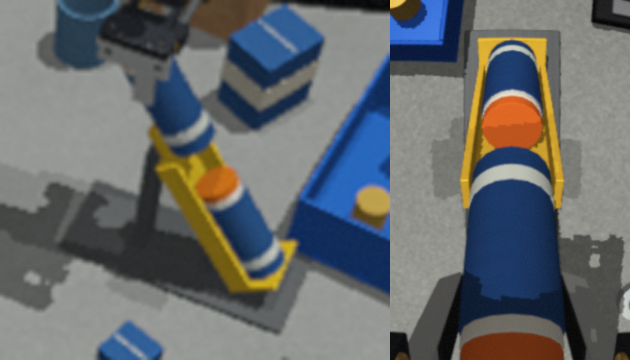

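The foot is at the channel mouth, centred between the walls, with no contact force. I'll slide down the axis.

```bash

python3 -m crank '[[0.005,0,0.0075,0,0.03],[0.005,0.0005,0.0075,0,0.03],[0.005,0,0.0075,0,0.03]]'
python3 -m crank '[[0.005,0,0.0075,0,0.03],[0.005,0,0.0075,0,0.03],[0.004,0,0.006,0,0.03],[0,0,0,0,0.03]]'
```

```text
t: 12.25
tcp_pos: [0.5767, 0.1716, 0.259]
orientation: [3.138, 0.152, 0.0]
ft_force: [-0.6, -0.4, -2.5]
grip_width: 0.0488
gripper_force: 45.0
t: 12.65
tcp_pos: [0.5902, 0.1728, 0.2367]
orientation: [3.137, 0.152, -0.004]
ft_force: [-0.6, -0.2, -3.4]
grip_width: 0.0494
gripper_force: 45.0
```

```bash

python3 -m crank '[[0.0015,0,0.002,0,0.03],[0.001,0,0.002,0,0.03],[0,0,0,0,0.03]]' 15
python3 -m crank '[[0,0,0,0,0.05],[0,0,0,0,0.053],[0,0,0,0,0.06],[0,0,0,0,0.07],[0,0,0,0,0.094],[0,0,0,0,0.094],[0,0,0,0,0.094],[0,0,0,0,0.094]]'
python3 -m crank '[[0,0,-0.02,0,0.094],[0,0,-0.03,0,0.094],[0,0,-0.04,0,0.094],[-0.03,0,-0.04,0,0.094],[-0.05,0,0,0,0.094],[0,0,0,0,0.094],[0,0,0,0,0.094]]'
python3 - <<'E'
from go import *
X,Y,a=stand(RY)
S=arm.capture("scene");T=arm.capture("top");W=arm.capture("wrist");s=arm.state()
print(s["tcp_pos"],s["ft_force"],s["grip_width"],"expect cap",(seat+a*.13).round(4))
f=lambda c,x,y,w,h,k:cv2.resize(c["frame"][y:y+h,x:x+w],(w*k,h*k),interpolation=cv2.INTER_CUBIC)
m=np.hstack([f(S,300,130,150,150,3),W["frame"][:450,200:440]])
cv2.imwrite("pics/m6.png",m[:,:,::-1])
try:
    e=capell(S,370,150,50,60);w=capell(W,260,60,130,250);print(e,w)
    print(tri([ray(S,e[0]),ray(W,w[0],True)]))
except Exception as x:print(x)
E
```

```text
t: 12.95
tcp_pos: [0.5928, 0.1732, 0.2347]
orientation: [3.138, 0.152, 0.0]
ft_force: [-1.7, 0.4, -2.1]
grip_width: 0.0496
gripper_force: 15.0
t: 13.75
tcp_pos: [0.5928, 0.1732, 0.2346]
orientation: [3.138, 0.152, 0.0]
ft_force: [-0.3, -0.2, 0.4]
grip_width: 0.0931
gripper_force: 0.0
t: 14.45
tcp_pos: [0.5124, 0.1655, 0.3653]
orientation: [-3.138, -0.152, -0.003]
ft_force: [-0.4, -0.1, 0.2]
grip_width: 0.0939
gripper_force: 0.0
[0.51406284 0.16550378 0.36393063] [0.06309192 0.09600647 0.85573922] 0.09373799223712988 expect cap [0.5731 0.1711 0.253 ]
(array([384.29213333, 159.93311882]), (8.260357856750488, 13.54429817199707), 68.0672607421875, (8, 5, 13, 10)) (array([320.5112381 , 159.21612549]), (57.48936080932617, 62.312599182128906), 96.54277038574219, (29, 70, 64, 58))
(array([0.57375438, 0.17118167, 0.25109069]), [np.float64(0.0006638009857067054), np.float64(0.0006638009857067087)])
```

View pics/m6.png

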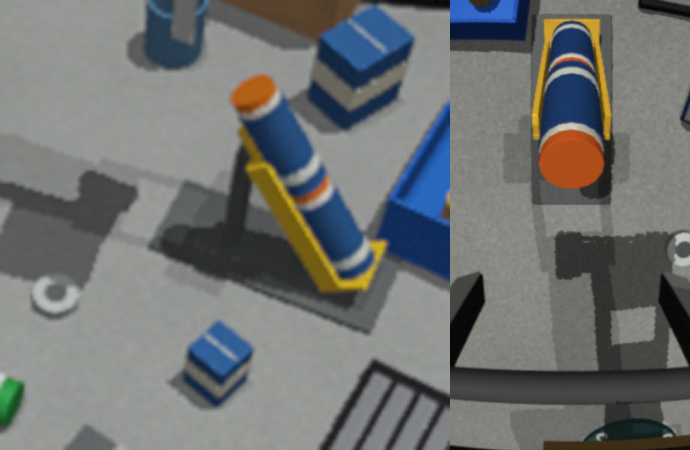

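The tube rests on the stock tube, cap up. Its measured cap is within 2 mm of the expected point, and the gripper is clear.

```bash
python3 -c "
from plant import arm
print(arm.finish_job())"
```

```text
the job is handed in; nothing more can be done
None
```

The job is handed in: I collapsed the tube fully (inner section, then middle) and released it cap up on the stock tube in the yellow rail, its cap within 2 mm of the target, with nothing else touched, at about 14.6 s.

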